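# Free the seized keeper pin of a stamp stand

## Robot

A 6-joint arm with a two-finger parallel gripper is mounted at the origin on the work surface. World frame = base frame: x ahead of the robot, y to its left, z up, the work surface at z = 0. Lengths are in m, angles in rad, forces in N, time in s.
With the tool pointing down it reaches from about 0.25 to 0.725 m from the base axis. Payload 4 kg.
Tool frame: the origin (TCP) lies at the very end of the fingers, on their centre line; the grasp point (between the pads) lies bot.grasp_offset behind it (bot.grasp_offset is the distance from the TCP to the grasp point, in m); z points along the fingers, y is the direction in which the jaws open and shut (so a half turn about z gives the same grasp; the last joint's range is limited). The gripper opens to 85 mm and grips with 20 to 120 N. Pads are 22 mm wide; open, the fingers measure 114 mm over their backs; the gripper's body (76 mm by 85 mm) begins 54 mm behind the grasp point. The pads swing forward as they close: fully open they stand 13 mm farther back than shut.
Start: joints at [1.169, 0.241, 0.005, 1.335, 0, 1.571], TCP at [0.196, 0.46, 0.231] pointing down, gripper open.
Joint ranges: [-2.72, 2.72], [-1.05, 1.87], [-1.09, 1.28], [-1.99, 2.15], [-1.42, 1.44], [-3.14, 3.14]. Speed limits (rad/s): [2.79, 2.79, 3.14, 3.14, 3.14, 3.14].

## Interface

Orientations are given as a unit quaternion [x, y, z, w].
In Python, from workcell import bot gives the robot as it stands. The module is installed in compiled form; this text tells all that it offers.
- The arm moves only by the shell command python3 -m jog 'ROWS' [OPENING]. ROWS is JSON, a list that holds one entry, the list of rows, each a list of 6 numbers: the shift along the tool's x, y, z in m, then the turn, a rotation vector about the tool's x, y, z in degrees. In form: [[[dx, dy, dz, wx, wy, wz], ...]]. A call has 1 to 12 rows; each row shifts and turns the pose as measured when the row begins, along the tool's axes as they then stand; what a row does not reach is not made up. A row lasts 1/8 s, in which the tool goes at most 62.5 mm and 10.7 degrees, less where a joint would pass 70% of its speed; a pose out of reach is approached as far as the arm can. A call is refused whole if a number of a shift passes 0.0625 or a number of a turn 10.7, either way. A call with a gripper value outside its range is refused whole. OPENING is the finger opening in m, from 0 to 0.0854, set as the call begins (- or left out, the last holds). The fingers move at their own pace and stop on an object; the grip force is fixed at half the most. Time passes only in rows, so rows that do not move let the fingers close. It gives the time, the measured TCP pose, the force and the opening at its end, in the units of the state.
- bot.get_obs(): the state, without advancing time (a new reading comes with each control period).
- bot.camera(name): name is "side" or "top" or "wrist"; returns a dict with "pixels" (420x560x3 uint8, red, green, blue), "fx", "fy", "cx", "cy" (pixels), "rvec" (rotation vector, rad) and "tvec" (3), from world to camera coordinates, as OpenCV has them. Camera axes: x right, y down, z forward; pixel columns grow to the right and rows downward; lengths in m; the calibration is good to about 2 mm. A picture is of the moment at which its call begins. There is no depth.
- bot.job_done(): hands the job in, once; it reports no verdict.
The state is a dict: "clock": time; "joint_pos": joint angles; "joint_vel": joint speeds; "tau": joint torques, N m; "eef_pos": TCP position; "tool_rot": TCP orientation; "ft_force": force on the tool from outside, world axes, zero at the start; "ft_torque": the same for the moment, N m; "grip_width": finger opening in m.
Only numpy, scipy, OpenCV 4.12 (cv2) and the standard library are available. Lean on these libraries where they do the work, as an engineer would, in place of code of your own. Each camera call takes 0.05 s, during which the arm holds its last target. There are 200 camera calls.

## Task

The copper batik stamp on the sloping stand is locked in by a steel keeper whose winged pin has seized in its bore: work the pin out by twisting it back and forth while pulling along its leaning axis, without wrenching it. Lower it foot first into the plain straight-sided metal pot, letting go only when its foot is down inside (no dropping), and then swing the keeper most of a quarter turn down the slope so that the stamp is free. Leave the pot standing about where it is and do not disturb the other things on the table.

Things in the scene. Friction and masses are not known exactly. Their poses are not given: they have to be found in the camera images.
- pin: Loose plain steel pin with a flat wing head, 114 mm long, about 110 g, at first fully down in the stand's bore, leaning 30 deg from vertical (head leaning away from the robot). Origin: centre of its foot; z up its axis to the head. Round shaft 12 mm across from z = 0 to 76 mm, then the wing. A side key sticks out of the shaft. Pin and stand pressing on each other with over 70 N counts as wrenching.
- pin_wing (a point): Middle of the pin's wing, on the axis, 97 mm above its foot. The wing is 12 mm thick along the pin's x, 30 mm wide along its y, from z = 76 to 114 mm; grip it across x, tool along the pin. Its lower edge starts 6 mm above the keeper.
- pin_key (a point): Key on the pin's shaft, hidden in the bore at first: 4 mm wide (pin's x), 6 mm high (z = 18.5 to 24.5 mm), sticking out towards the pin's -y to 17 mm from the axis. Three ridges in the bore catch it, so a straight pull is blocked. Angles below are turns about the pin's +z from its start, counterclockwise (seen from the head) positive; the bore stops the turn at about +-40 deg.
- ridge1 (a point): Lowest of three 4 mm ridges in the bore (this point: middle height, in the key's slot). The key meets it at 3.5 mm of lift along the axis from the start and passes only with the pin turned beyond -19 deg (clockwise; -28 to -30 is good). Past it, at 13.5 to 18.5 mm of lift, the pin can be turned across freely.
- ridge2 (a point): Second ridge, 15 mm above the first, on the other side: the key passes only with the pin turned beyond +19 deg (counterclockwise; 28 to 30 is good). Past it, at 28.5 to 33.5 mm of lift from the start, the pin can be turned across freely.
- ridge3 (a point): Third ridge, 15 mm above the second, at the bore's mouth: passed like the first, beyond -19 deg (clockwise). The key is past it at 43.5 mm of lift; the foot leaves the bore at 62 mm and the keeper's fork at 70 mm of lift.
- bore (a point): Centre of the bore's mouth, on the pin's start axis, 62 mm above the pin's foot along that axis at the start.
- stand: Fixed grey steel stand, 190 mm wide, its bed sloping 30 deg, rising along the stand's +x, which points roughly to the robot. Origin on the table under it. Bore mouth at (-45, -55, 85) mm; bore square to the slope, 62 mm deep. A round copper stamp 116 mm across is fixed on the bed, 60 mm up the slope and 62 mm towards +y from the pin; its wooden handle rises 39 mm above the bore mouth.
- keeper (a joint): Swing in rad of the flat steel keeper, 8 mm thick, lying across the bore's mouth, forked round the pin, over the stamp's edge. 0 = locked; grows as the forked end swings down the slope, away from the robot, stop at 1.5; clockwise seen from above, about an axis parallel to the pin's start axis. Stays where left: stiff, 0.12 N m, about 3 N at the post. The pin blocks it while in the bore.
- post (a point): Point on the axis of the keeper's round upright post, 22 mm above the keeper's upper face. The post is 14 mm across, 45 mm tall, parallel to the pin's start axis, 38 mm from the pivot towards the pin; it moves with the keeper. Pinch or push it to swing the keeper.
- pivot (a point): Point on the keeper's pivot axis at the keeper's underside, 110 mm from the bore towards the stand's +y.
- pot: Plain straight-sided aluminium pot, open on top, no handle, 90 mm outside diameter, 70 mm high, wall 3 mm, bottom 4 mm thick, 450 g, loose. Origin: centre of its underside. The pin may lean against its rim.
- bowl: White ceramic bowl 110 mm across, 45 mm high; bystander. Origin under its centre.
- block: Wooden printing block 90 x 70 x 25 mm with a bar handle, 55 mm high in all; bystander. Origin under its centre.
- stamp2: Spare round copper stamp 90 mm across, 70 mm high with its knob; bystander. Origin under its centre.
- jar: Amber jar 72 mm across, 100 mm high; bystander. Origin under its centre.
- brush: Brush lying down; bystander.
- scraper: Spatula-like scraper lying down; bystander.
- weight: Brass cylinder 44 mm across, 35 mm high; bystander. Origin under its centre.
Mind the look-alikes: they are no part of the job. Of the things shaped like the pin, the steel one is meant. What is shaped like the pot but yellow is not meant.

How it is judged:
By the outcome, as a careful person would: the job done as asked, in the order asked, and still so for the second after the job is handed in, with the robot touching nothing.
It also fails if it takes over 70 s, if anything falls off the work surface, if the arm or the gripper's body presses on something with over 40 N, if the wrist force passes 120 N, or if a joint passes its speed limit or range.

## Working session

There is one attempt and no reset: what is moved stays moved. The work goes in short steps, Python scripts to look and compute and a shell command to move; the robot and the scene stay as the last step left them, time stands still between calls to the robot, and variables do not carry over. Pictures are saved under pics/ and viewed, on a budget of 13 in all, crops included, one or two more only if the job needs it, and the job is handed in when it is done.

```bash
mkdir -p pics; python3 - <<'E'
from workcell import bot
import cv2,numpy as np
ims=[]
for n in("side","top"):
    c=bot.camera(n); cv2.imwrite(f"pics/{n}0.png",c["pixels"][:,:,::-1])
    R=cv2.Rodrigues(np.array(c["rvec"]))[0]; print(n,c["fx"],c["fy"],c["cx"],c["cy"],"pos",-R.T@c["tvec"],"fwd",R[2])
o=bot.get_obs();print(o, bot.grasp_offset)
E
```

```text
side 479.69714402051125 479.69714402051125 266.99664033567916 215.13457951907836 pos [-0.05977426 -0.86685141  0.93643657] fwd [ 0.46118503  0.62573388 -0.62909894]
top 527.9882793878076 527.9882793878076 280.3408750546452 202.49143160390963 pos [ 0.35764006 -0.03500726  1.32843257] fwd [ 0.14187081 -0.00442259 -0.9898753 ]
{'clock': 0.1, 'joint_pos': array([1.16899260e+00, 2.41346254e-01, 3.85798212e-03, 1.33521718e+00,
       5.75724133e-07, 1.57076923e+00]), 'joint_vel': array([-0.00190366, -0.00108894,  0.00264831, -0.00045833,  0.00235887,
        0.00030668]), 'tau': array([-3.95336228e-04, -3.73137903e+01,  2.53009826e+01,  1.08766230e-02,
        1.48576394e-06,  2.07060353e-06]), 'eef_pos': array([0.19531517, 0.45965101, 0.23049732]), 'tool_rot': array([ 1.99539769e-01,  9.79889264e-01, -9.35304222e-04, -1.90780856e-04]), 'ft_force': array([-0.40946185, -0.65210912,  0.07826009]), 'ft_torque': array([-0.05065256, -0.02144545,  0.0124942 ]), 'grip_width': 0.08504094469169428} 0.0187
```

View pics/side0.png

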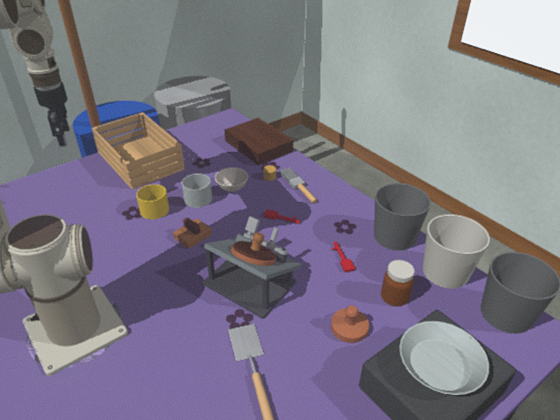

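View pics/top0.png

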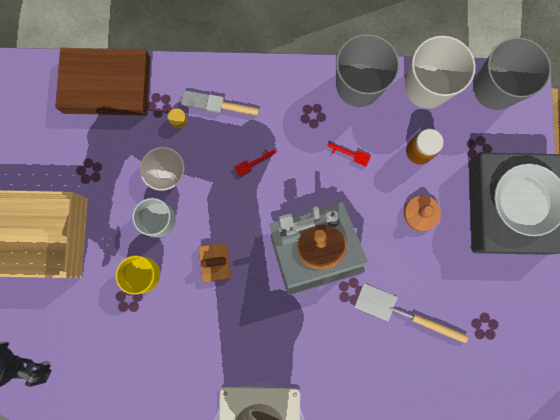

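The side view shows the stand at about (252,268), with the wing near (253,226). The grey pot is at (197,188), with the yellow look-alike at (153,201). In the top view the wing is near (287,222), the post near (333,215) and the pot at (154,218). Next I'll zoom in on both.

```bash
python3 - <<'E'
import cv2,numpy as np
s=cv2.imread("pics/side0.png")[205:320,190:310]; t=cv2.imread("pics/top0.png")[190:300,260:380]
f=lambda a:cv2.resize(a,None,fx=6.5,fy=6.5,interpolation=cv2.INTER_CUBIC)
a=cv2.resize(s[:60,30:115],(800,565)) 
def grid(im,x0,y0,w,h,k):
    o=cv2.resize(im[y0:y0+h,x0:x0+w],None,fx=k,fy=k,interpolation=cv2.INTER_CUBIC)
    for x in range((x0+9)//10*10,x0+w,10):
        cv2.line(o,((x-x0)*k,0),((x-x0)*k,4),(0,255,255),1);cv2.putText(o,str(x),((x-x0)*k,14),0,.35,(0,255,255),1)
    for y in range((y0+9)//10*10,y0+h,10):
        cv2.line(o,(0,(y-y0)*k),(4,(y-y0)*k),(0,255,255),1);cv2.putText(o,str(y),(6,(y-y0)*k+4),0,.35,(0,255,255),1)
    return o
S=grid(cv2.imread("pics/side0.png"),200,210,100,75,5);T=grid(cv2.imread("pics/top0.png"),265,195,80,60,5)
# put side by side within 800x600: crop stack
S=cv2.resize(S,(500,375))
o=np.zeros((600,800,3),np.uint8)
S=grid(cv2.imread("pics/side0.png"),236,212,60,50,8)[:300*2,:400*2]
S=grid(cv2.imread("pics/side0.png"),230,212,64,60,6);T=grid(cv2.imread("pics/top0.png"),270,198,68,60,6)
o=np.hstack([S,T]);print(o.shape);cv2.imwrite("pics/zoom.png",o)
E
```

```text
(360, 792, 3)
```

View pics/zoom.png

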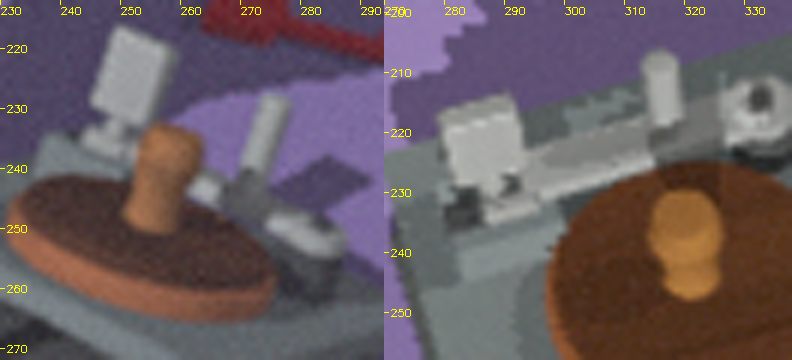

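In the zoom, the wing is at about (251,225) side and (286,222) top. The post's ends are (275,228) to (272,240) side and (315.5,208) to (316.5,217) top. The pivot is near (332,215) top.

```bash
cat > h.py <<'E'
from workcell import bot
import numpy as np, cv2
from scipy.spatial.transform import Rotation as Ro
def cam(n):
    c=bot.camera(n); R=cv2.Rodrigues(np.array(c["rvec"]))[0]
    K=np.array([[c["fx"],0,c["cx"]],[0,c["fy"],c["cy"]],[0,0,1]])
    return c["pixels"],K,R,np.array(c["tvec"])
def ray(C,uv):
    _,K,R,t=C; d=R.T@np.linalg.solve(K,[*uv,1.]); return -R.T@t,d/np.linalg.norm(d)
def plane(C,uv,z):
    o,d=ray(C,uv); return o+d*(z-o[2])/d[2]
def tri(C1,u1,C2,u2):
    o1,d1=ray(C1,u1);o2,d2=ray(C2,u2)
    A=np.stack([d1,-d2],1);s=np.linalg.lstsq(A,o2-o1,rcond=None)[0]
    p,q=o1+s[0]*d1,o2+s[1]*d2; return (p+q)/2,np.linalg.norm(p-q)
def proj(C,p):
    _,K,R,t=C; q=K@(R@np.asarray(p)+t); return q[:2]/q[2]
E
python3 - <<'E'
from h import *
np.set_printoptions(precision=4,suppress=True)
S,T=cam("side"),cam("top")
for n,a,b in [("wing",(251.2,225),(286,221.7)),("wTL",(249,217),(279.5,217)),("wTR",(257.5,220),(291,214.2)),("wBL",(244.7,229.7),(283,230)),("wBR",(253.5,233),(292.5,226)),("posttop",(275.2,228.2),(315.5,207.5)),("postbot",(271,240.5),(317,218)),("knob",(257.5,236),(320,233.5))]:
    print(n,*tri(S,a,T,b))
# stand edges top, stamp
print("jaw")
hsv=cv2.cvtColor(S[0],cv2.COLOR_RGB2HSV)
# pot by top view: grey blob near (154,218)
print("pot rim plane .07",plane(T,(154.5,217),.07),"side",plane(S,(197,183),.07))
g=cv2.cvtColor(T[0],cv2.COLOR_RGB2HSV)
m=((g[...,1]<70)&(g[...,2]>90)).astype(np.uint8);m[:190]=0;m[250:]=0;m[:,:125]=0;m[:,185:]=0
cs,_=cv2.findContours(m,0,1);
for c in cs:
    if cv2.contourArea(c)>100:print(cv2.contourArea(c),cv2.boundingRect(c),cv2.minEnclosingCircle(c))
E
```

```text
wing [ 0.487  -0.0542  0.1113] 0.0008768641767385182
wTL [ 0.4943 -0.0379  0.1251] 0.004938533565243452
wTR [ 0.5018 -0.0646  0.1282] 0.0028067827486758256
wBL [ 0.4691 -0.048   0.0997] 0.00014840813985355516
wBR [ 0.4802 -0.0707  0.0976] 0.0026590737101342236
posttop [ 0.5182 -0.1204  0.1292] 0.0030834757870903166
postbot [ 0.4982 -0.1267  0.1015] 0.0007706396328420837
knob [ 0.4566 -0.1297  0.142 ] 0.0052897004816664
jaw
pot rim plane .07 [0.4969 0.2599 0.07  ] side [0.4968 0.2566 0.07  ]
1346.0 (132, 197, 44, 41) ((153.5, 218.0), 22.38871192932129)
```

```bash
cat >> h.py <<'E'
from scipy.spatial.transform import Slerp
import json
def stand(yaw,lean=30):
    y,l=np.radians(yaw),np.radians(lean)
    xs=np.array([-np.cos(y),-np.sin(y),0]);ys=np.array([np.sin(y),-np.cos(y),0])
    a=-xs*np.sin(l)+np.array([0,0,np.cos(l)]); px=xs*np.cos(l)+np.array([0,0,np.sin(l)])
    return xs,ys,a,px
def toolR(a,yd):
    z=-a/np.linalg.norm(a); return np.stack([np.cross(yd,z),yd,z],1)
def now():
    o=bot.get_obs(); return np.array(o["eef_pos"]),Ro.from_quat(o["tool_rot"]),o
def rows(p1,R1,n):
    p0,r0,o=now(); r1=Ro.from_matrix(R1) if not isinstance(R1,Ro) else R1
    sl=Slerp([0,1],Ro.concatenate([r0,r1])); P=p0;q=r0;out=[]
    for k in range(1,n+1):
        T=p0+(p1-p0)*k/n; Q=sl(k/n)
        out.append([round(x,3) for x in q.inv().apply(T-P)]+[round(x,1) for x in np.degrees((q.inv()*Q).as_rotvec())]); P,q=T,Q
    print(json.dumps([out]).replace(" ","")); return out
E
python3 - <<'E'
from h import *
xs,ys,a,px=stand(19)
w=np.array([.489,-.053,.115]); R=toolR(a,-px)
tcp=w+a*(.08-.0187)
print(tcp); rows(tcp,R,12)
E
```

```text
[ 0.51798014 -0.04302134  0.16808736]
[[[-0.041,-0.028,0.005,2.3,1.0,3.9],[-0.043,-0.025,0.006,2.3,1.0,3.9],[-0.045,-0.022,0.006,2.3,1.0,3.9],[-0.046,-0.018,0.006,2.3,1.0,3.9],[-0.047,-0.015,0.006,2.3,1.0,3.9],[-0.048,-0.011,0.005,2.3,1.0,3.9],[-0.049,-0.008,0.005,2.3,1.0,3.9],[-0.05,-0.004,0.004,2.3,1.0,3.9],[-0.05,-0.001,0.003,2.3,1.0,3.9],[-0.05,0.003,0.002,2.3,1.0,3.9],[-0.05,0.006,0.001,2.3,1.0,3.9],[-0.049,0.01,-0.0,2.3,1.0,3.9]]]
```

```bash
python3 -m jog '[[[-0.041,-0.028,0.003,2.3,1,3.9],[-0.043,-0.025,0.003,2.3,1,3.9],[-0.045,-0.022,0.003,2.3,1,3.9],[-0.046,-0.018,0.004,2.3,1,3.9],[-0.047,-0.015,0.004,2.3,1,3.9],[-0.048,-0.011,0.004,2.3,1,3.9],[-0.049,-0.008,0.004,2.3,1,3.9],[-0.05,-0.004,0.003,2.3,1,3.9],[-0.05,-0.001,0.002,2.3,1,3.9],[-0.05,0.003,0,2.3,1,3.9],[-0.05,0.006,0,2.3,1,3.9],[-0.049,0.01,0,2.3,1,3.9]]]' 0.06
python3 - <<'E'
from h import *
xs,ys,a,px=stand(19)
w=np.array([.489,-.053,.115]); R=toolR(a,-px)
rows(w+a*(.08-.0187),R,3); print(now()[2]["joint_pos"])
E
```

```text
clock: 1.7
eef_pos: [0.5268, -0.054, 0.1846]
tool_rot: [0.567, 0.782, -0.211, -0.148]
ft_force: [1.8, 0.2, 1.1]
grip_width: 0.0601
[[[0.004,0.001,0.006,0.0,0.0,-0.3],[0.004,0.001,0.006,0.0,0.0,-0.3],[0.004,0.001,0.006,0.0,0.0,-0.3]]]
[-0.00691851  0.74064681  0.54559993  1.87316705 -0.16653799  1.29061005]
```

```bash
python3 - <<'E'
from h import *
C=cam("wrist"); im=C[0][:,:,::-1].copy(); cv2.imwrite("pics/w1raw.png",im)
xs,ys,a,px=stand(19)
p0,r0,_=now(); print(-C[2].T@C[3],C[2])
w=np.array([.489,-.053,.115])
for q in [w+a*.017,w-a*.021,w-a*.012+ys*.072, w+a*.010+ys*.072]:
    u=proj(C,q);print(u);cv2.drawMarker(im,tuple(int(x) for x in u),(0,0,255),0,8)
cv2.imwrite("pics/w1.png",im)
E
```

```text
[0.56954282 0.04510513 0.30751539] [[ 0.82470951  0.26655101 -0.49880336]
 [ 0.44376246 -0.85175588  0.27854409]
 [-0.35061248 -0.45106816 -0.8207365 ]]
[282.93770382 204.0061247 ]
[281.9803187  186.22830043]
[283.4189836  288.93809388]
[284.03041283 306.81471803]
```

View pics/w1.png

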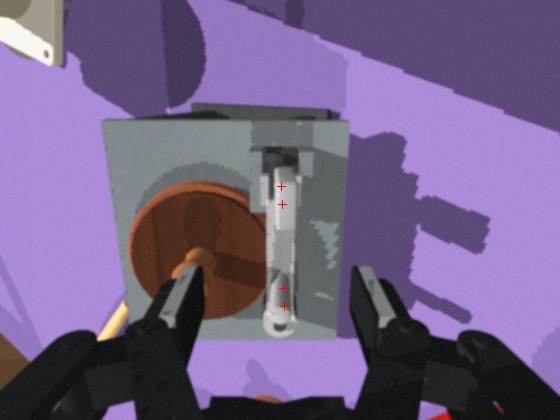

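The wrist view shows the stand square to the camera, with the wing's end face near (284,175) to (284,215), the post near (282,290) to (281,320), and the pivot to post line nearly upright. I'll zoom in for accurate edges.

```bash
python3 - <<'E'
import cv2,numpy as np
im=cv2.imread("pics/w1raw.png"); x0,y0,w,h,k=235,110,100,240,4
o=cv2.resize(im[y0:y0+h,x0:x0+w],None,fx=k,fy=k,interpolation=cv2.INTER_CUBIC)
a=o[:500].copy(); b=o[460:960].copy()
for (p,yy) in((a,y0),(b,y0+115)):
    for x in range(240,335,10): cv2.line(p,((x-x0)*k,0),((x-x0)*k,5),(0,0,255),1);cv2.putText(p,str(x),((x-x0)*k,16),0,.35,(0,0,255),1)
    for y in range((yy+9)//10*10,yy+125,10): cv2.line(p,(0,(y-yy)*k),(5,(y-yy)*k),(0,0,255),1);cv2.putText(p,str(y),(6,(y-yy)*k+4),0,.35,(0,0,255),1)
cv2.imwrite("pics/w1z.png",np.hstack([a,b]))
E
```

```text
(no output)
```

View pics/w1z.png

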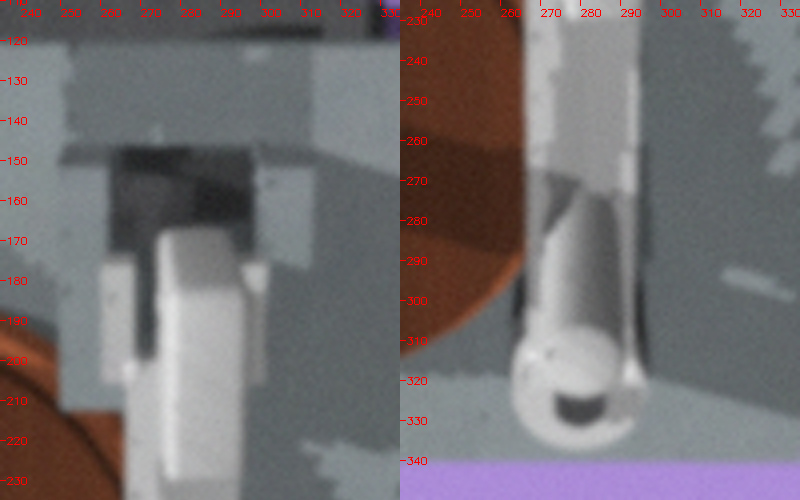

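```bash
python3 - <<'E'
from h import *
np.set_printoptions(precision=4,suppress=True)
C=cam("wrist"); e=plane(C,(284.7,205.3),.085+.052*.866); print("end",e)
for y in(17,18,19,20,21):
    xs,ys,a,px=stand(y)
    o,d=ray(C,(280.5,315.3)); p=o+d*((e+a*.001-o)@a)/(d@a); v=p-e-a*.001
    print(y,"post vec along px,ys",v@px,v@ys, "wing mid",e-a*.017)
c=[plane(C,u,.13) for u in((275.5,182),(294.2,181.5),(294.2,229),(276,229.5))]
print([np.linalg.norm(c[i]-c[(i+1)%4]) for i in range(4)])
E
```

```text
end [ 0.5019 -0.054   0.13  ]
17 post vec along px,ys 0.0016224149850797966 0.07076767161600367 wing mid [ 0.4937 -0.0564  0.1153]
18 post vec along px,ys 0.002692810293221615 0.07030930749843417 wing mid [ 0.4938 -0.0566  0.1153]
19 post vec along px,ys 0.0037497400142882976 0.06984563852531224 wing mid [ 0.4938 -0.0567  0.1153]
20 post vec along px,ys 0.0047933679684938 0.06937679435903152 wing mid [ 0.4939 -0.0569  0.1153]
21 post vec along px,ys 0.005823855790239973 0.06890289909612532 wing mid [ 0.4939 -0.057   0.1153]
[np.float64(0.011688960234391423), np.float64(0.02721764186993233), np.float64(0.012021918698289166), np.float64(0.0280925464967596)]
```

```bash
python3 - <<'E'
from h import *
np.set_printoptions(precision=4,suppress=True)
C=cam("wrist"); g=cv2.cvtColor(C[0],cv2.COLOR_RGB2HSV)
pur=((g[...,1]>55)&(g[...,0]>110)&(g[...,0]<150)).astype(int)
pts={"top":[],"bot":[],"L":[],"R":[]}
g2=cv2.cvtColor(C[0],cv2.COLOR_RGB2GRAY).astype(float)
for x in range(215,250): pts["bot"].append((x,330+np.argmax(pur[330:360,x])-.5))
for x in range(215,330):
    pts["bot"].append((x,330+np.argmax(pur[330:360,x])-.5))
for x in range(115,325): pts["top"].append((x,112+np.argmax(np.diff(g2[112:130,x]))+.5))
for y in range(130,260): pts["R"].append((340+np.argmax(pur[y,340:360])-.5,y))
for y in range(130,255): pts["L"].append((125-np.argmax(pur[y,125:95:-1])+.5,y))
for yaw in(16,18):
  xs,ys,a,px=stand(yaw); m=np.array([.4938,-.0566,.1153])-a*.035
  for k,v in pts.items():
    Q=[]
    for u in v:
        o,d=ray(C,u); Q.append(o+d*((m-o)@a)/(d@a)-m)
    Q=np.array(Q);X,Y=Q@px,Q@ys
    if k in("top","bot"):
        f=np.polyfit(X,Y,1); r=Y-np.polyval(f,X); ok=abs(r)<.002; f=np.polyfit(X[ok],Y[ok],1); yy=np.polyval(f,0)
        s=f[0]
    else:
        f=np.polyfit(Y,X,1); r=X-np.polyval(f,Y); ok=abs(r)<.002; f=np.polyfit(Y[ok],X[ok],1);yy=np.polyval(f,0); s=-f[0]
    print(yaw,k,"slope deg",np.degrees(np.arctan(s)),"at",yy,ok.mean())
E
```

```text
16 top slope deg 1.4019085952558197 at -0.0456878573947208 0.9761904761904762
16 bot slope deg 1.5738616750947256 at 0.1295303967489923 1.0
16 L slope deg 0.9083412836910807 at 0.12216107423269426 1.0
16 R slope deg 1.4150848132487746 at -0.041875556945227634 1.0
18 top slope deg -0.33093242950661966 at -0.046202988255816285 0.9761904761904762
18 bot slope deg -0.16806369196697923 at 0.1270715137413907 1.0
18 L slope deg -0.3509742807627294 at 0.12214016933807523 1.0
18 R slope deg -0.5030891867132128 at -0.04187036007454671 1.0
```

```bash
python3 - <<'E'
from h import *
xs,ys,a,px=stand(17.7)
w=np.array([.4938,-.0566,.1153]); R=toolR(a,-px)
rows(w+a*(.05-.0187),R,4)
E
```

```text
[[[0.002,0.002,0.01,-0.0,0.1,0.0],[0.002,0.002,0.01,-0.0,0.1,0.0],[0.002,0.001,0.01,-0.0,0.1,0.0],[0.002,0.001,0.01,-0.0,0.1,0.0]]]
```

```bash
python3 -m jog '[[[0.002,0.002,0.01,0,0.1,0],[0.002,0.002,0.01,0,0.1,0],[0.002,0.001,0.01,0,0.1,0],[0.002,0.001,0.01,0,0.1,0],[0,0,0,0,0,0]]]' 0.05
cat >> h.py <<'E'
YAW=17.7; W=np.array([.4938,-.0566,.1153])
def rel(w=W,yaw=YAW):
    xs,ys,a,px=stand(yaw);p,r,o=now();g=p-W;R=r.as_matrix()
    Rt=toolR(a,-px); e=np.degrees((Ro.from_matrix(Rt).inv()*r).as_rotvec())
    f=np.array(o["ft_force"])
    print("t%.1f"%o["clock"],"rel mm px,ys,a",np.round([g@px*1e3,g@ys*1e3,g@a*1e3+18.7],1),"rotvec tool deg",np.round(e,1),"F px,ys,a",np.round([f@px,f@ys,f@a],1),"w",round(o["grip_width"],4),"j",np.round(o["joint_pos"],2), "T",np.round(R.T@o["ft_torque"],2))
E
python3 - <<'E'
from h import *
rel()
xs,ys,a,px=stand(YAW)
rows(W+a*(.001-.0187),toolR(a,-px),4)
E
```

```text
clock: 2.48
eef_pos: [0.5067, -0.0484, 0.1433]
tool_rot: [0.566, 0.782, -0.21, -0.152]
ft_force: [1.2, 0.4, 0.4]
grip_width: 0.0496
t2.5 rel mm px,ys,a [ 1.1 -3.9 50.3] rotvec tool deg [ 0.  -0.2 -0.5] F px,ys,a [-0.9 -0.   1. ] w 0.0496 j [-0.    0.72  0.4   1.75 -0.16  1.29] T [-0.45  0.03  0.01]
[[[-0.001,0.0,0.012,-0.0,0.1,0.1],[-0.001,0.0,0.012,-0.0,0.1,0.1],[-0.001,0.0,0.012,-0.0,0.1,0.1],[-0.001,0.0,0.012,-0.0,0.1,0.1]]]
```

```bash
python3 -m jog '[[[-0.001,0,0.012,0,0,0.1],[-0.001,0,0.012,0,0,0.1],[-0.001,0,0.012,0,0,0.1],[-0.001,0.001,0.012,0,0,0.1],[0,0,0,0,0,0]]]'
python3 - <<'E'
from h import *
rel()
C=cam("wrist"); im=C[0][:,:,::-1][100:400,140:430]; S=cam("side")[0][:,:,::-1][170:270,200:310]
cv2.imwrite("pics/w2.png",np.hstack([cv2.resize(im,(435,450)),cv2.resize(S,(360,450))[:, :360]]))
E
```

```text
clock: 3.1
eef_pos: [0.4855, -0.0596, 0.1002]
tool_rot: [0.569, 0.781, -0.209, -0.15]
ft_force: [-0.2, -0.3, 0.6]
grip_width: 0.0501
t3.1 rel mm px,ys,a [0.  0.3 1.2] rotvec tool deg [-0.1 -0.3 -0.1] F px,ys,a [0.6 0.3 0.3] w 0.0501 j [-0.02  0.71  0.26  1.62 -0.17  1.28] T [-0.49 -0.02  0.02]
```

View pics/w2.png

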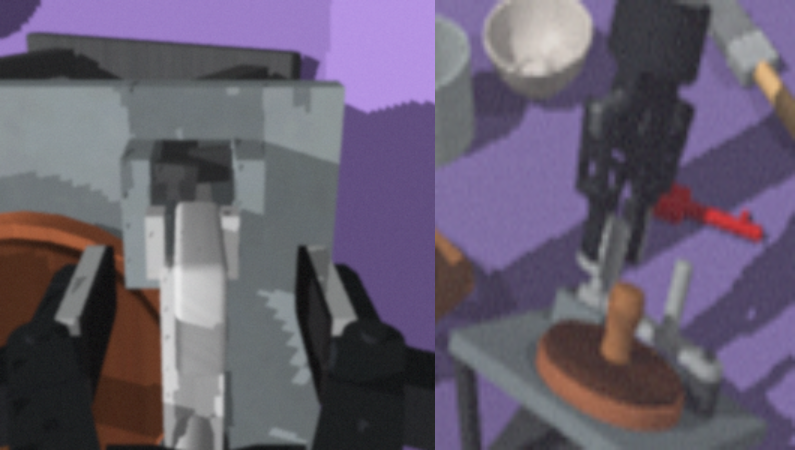

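```bash
python3 - <<'E'
from h import *
C=cam("wrist"); p,r,o=now(); xs,ys,a,px=stand(YAW)
f=lambda q:np.round((proj(C,q)-[140,100])*1.5,0)
for n,q in [("wing top -y",W+a*.017-ys*.015),("wing top +y",W+a*.017+ys*.015),("wing bot -y",W-a*.021-ys*.015),("padtip L -y",p+px*.025-ys*.011),("padtip R -y",p-px*.025-ys*.011)]: print(n,f(q))
E
```

```text
wing top -y [202. 281.]
wing top +y [203. 393.]
wing bot -y [203. 211.]
padtip L -y [114. 233.]
padtip R -y [295. 233.]
```

```bash
python3 - <<'E'
from h import *
C=cam("wrist"); g=cv2.cvtColor(C[0],cv2.COLOR_RGB2GRAY)
x=round(140+203/1.5); print("col",x)
for y in range(220,372): print(y,g[y,x-4:x+5].astype(int).mean().round(),end="; ")
cv2.imwrite("pics/w3.png",cv2.resize(C[0][:,:,::-1][215:370,230:320],(464,600*464//464),interpolation=cv2.INTER_CUBIC)[:600])
E
```

```text
col 275
220 63.0; 221 77.0; 222 84.0; 223 88.0; 224 88.0; 225 88.0; 226 88.0; 227 87.0; 228 88.0; 229 88.0; 230 87.0; 231 91.0; 232 99.0; 233 107.0; 234 115.0; 235 116.0; 236 118.0; 237 118.0; 238 118.0; 239 119.0; 240 120.0; 241 119.0; 242 120.0; 243 120.0; 244 121.0; 245 120.0; 246 122.0; 247 121.0; 248 123.0; 249 123.0; 250 124.0; 251 123.0; 252 125.0; 253 125.0; 254 125.0; 255 127.0; 256 126.0; 257 126.0; 258 126.0; 259 127.0; 260 128.0; 261 128.0; 262 127.0; 263 128.0; 264 128.0; 265 130.0; 266 129.0; 267 129.0; 268 129.0; 269 131.0; 270 130.0; 271 133.0; 272 138.0; 273 144.0; 274 153.0; 275 159.0; 276 168.0; 277 174.0; 278 179.0; 279 183.0; 280 188.0; 281 189.0; 282 190.0; 283 191.0; 284 193.0; 285 192.0; 286 193.0; 287 193.0; 288 193.0; 289 194.0; 290 193.0; 291 193.0; 292 194.0; 293 193.0; 294 192.0; 295 193.0; 296 193.0; 297 192.0; 298 191.0; 299 192.0; 300 192.0; 301 192.0; 302 193.0; 303 195.0; 304 194.0; 305 194.0; 306 194.0; 307 193.0; 308 192.0; 309 191.0; 310 190.0; 311 189.0; 312 189.0; 313 185.0; 314 175.0; 315 162.0; 316 153.0; 317 150.0; 318 148.0; 319 150.0; 320 150.0; 321 150.0; 322 150.0; 323 150.0; 324 151.0; 325 149.0; 326 149.0; 327 148.0; 328 149.0; 329 149.0; 330 148.0; 331 151.0; 332 149.0; 333 151.0; 334 149.0; 335 148.0; 336 148.0; 337 147.0; 338 147.0; 339 148.0; 340 147.0; 341 147.0; 342 148.0; 343 149.0; 344 151.0; 345 150.0; 346 148.0; 347 150.0; 348 153.0; 349 154.0; 350 154.0; 351 154.0; 352 154.0; 353 153.0; 354 154.0; 355 154.0; 356 153.0; 357 154.0; 358 153.0; 359 152.0; 360 152.0; 361 153.0; 362 153.0; 363 153.0; 364 153.0; 365 152.0; 366 152.0; 367 153.0; 368 153.0; 369 152.0; 370 153.0; 371 151.0;
```

View pics/w3.png

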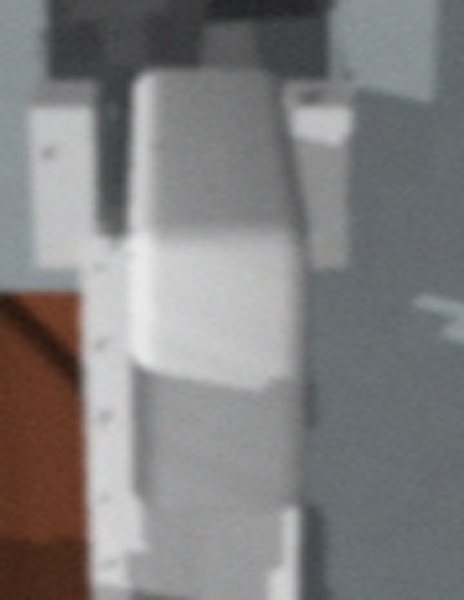

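```bash
python3 - <<'E'
from h import *
np.set_printoptions(precision=4,suppress=True)
C=cam("wrist"); xs,ys,a,px=stand(YAW)
R1=np.array([[ 0.82470951,0.26655101,-0.49880336],[0.44376246,-0.85175588,0.27854409],[-0.35061248,-0.45106816,-0.8207365]]); o1=np.array([0.56954282,0.04510513,0.30751539])
C1=(None,C[1],R1,-R1@o1)
def rp(n,u1,u2):
    q,e=tri(C1,u1,C,u2); d=q-W; print(n,q,e,"rel px ys a",np.array([d@px,d@ys,d@a])*1e3)
rp("end -y",(284.7,181.7),(276,275)); rp("end +y",(284.7,229.3),(276,347)); rp("bot -y",(283,167),(275,232.5))
rp("mid end",(284.7,205.3),(276,309))
print(-C[2].T@C[3])
E
```

```text
end -y [ 0.4946 -0.0376  0.128 ] 0.002562710443856224 rel px ys a [  0.6994 -17.8772  14.2834]
end +y [ 0.5037 -0.0644  0.1288] 0.002288580167718717 rel px ys a [ 0.5731 10.4178 15.225 ]
bot -y [ 0.4764 -0.0439  0.0953] 0.0025567643928549946 rel px ys a [  1.0105 -17.3858 -23.6411]
mid end [ 0.4981 -0.0518  0.1262] 0.0023737885338324443 rel px ys a [ 0.6029 -3.2467 12.1838]
[0.5299 0.039  0.2248]
```

The wing sits between the pads, centred across x but about 3.5 mm further towards stand -y than I had it. I'll shift the tool and close.

```bash
sed -i 's/^YAW=.*/YAW=17.7; W=np.array([.4938,-.0566,.1153])-.0035*stand(YAW)[1]/' h.py
python3 -m jog '[[[0.0035,0,0,0,0,0],[0,0,0,0,0,0]]]'; python3 -m jog '[[[0,0,0,0,0,0],[0,0,0,0,0,0],[0,0,0,0,0,0],[0,0,0,0,0,0]]]' 0; python3 -c "
from h import *
rel()"
```

```text
clock: 3.6
eef_pos: [0.4864, -0.0556, 0.1018]
tool_rot: [0.569, 0.781, -0.208, -0.149]
ft_force: [-0.3, 0.7, -0.3]
grip_width: 0.05
clock: 4.1
eef_pos: [0.4839, -0.0564, 0.1038]
tool_rot: [0.568, 0.781, -0.211, -0.15]
ft_force: [0.1, 0.5, -1.1]
grip_width: 0.0108
t4.1 rel mm px,ys,a [2.3 0.3 4. ] rotvec tool deg [-0.  -0.4 -0.1] F px,ys,a [-0.8 -0.4 -0.8] w 0.0108 j [-0.01  0.7   0.26  1.63 -0.17  1.29] T [-0.62  0.   -0.03]
```

```bash
python3 -m jog '[[[0,0,0,0,0,5],[0,0,0,0,0,5],[0,0,0,0,0,0]]]'; python3 -c "
from h import *
rel()"
```

```text
clock: 4.47
eef_pos: [0.4838, -0.056, 0.1037]
tool_rot: [0.636, 0.727, -0.223, -0.131]
ft_force: [-0.7, 0.6, 1.6]
grip_width: 0.011
t4.5 rel mm px,ys,a [ 2.3 -0.1  4. ] rotvec tool deg [-0.1 -0.3 10.2] F px,ys,a [ 1.2 -0.8  1.1] w 0.011 j [-0.01  0.7   0.26  1.63 -0.16  1.47] T [-0.17  0.05  0.01]
```

```bash
python3 -m jog '[[[0,0,0,0,0,7],[0,0,0,0,0,6.5],[0,0,0,0,0,6],[0,0,0,0,0,0]]]'; python3 -c "
from h import *
rel()"; python3 -m jog '[[[0,0,-0.002,0,0,0],[0,0,-0.003,0,0,0],[0,0,0,0,0,0]]]'; python3 -c "
from h import *
rel()"
```

```text
clock: 4.97
eef_pos: [0.4836, -0.0561, 0.1038]
tool_rot: [0.751, 0.607, -0.242, -0.091]
ft_force: [-1.8, -0.8, 0.9]
grip_width: 0.011
t5.0 rel mm px,ys,a [ 2.5 -0.1  4. ] rotvec tool deg [-0.1 -0.3 29.8] F px,ys,a [ 2.1  0.2 -0.2] w 0.011 j [-0.01  0.7   0.26  1.63 -0.16  1.81] T [-0.1   0.11 -0.03]
clock: 5.35
eef_pos: [0.4859, -0.0555, 0.1077]
tool_rot: [0.75, 0.609, -0.243, -0.092]
ft_force: [-0.7, -0.6, 1.0]
grip_width: 0.0112
t5.3 rel mm px,ys,a [2.4 0.  8.6] rotvec tool deg [-0.  -0.3 29.6] F px,ys,a [1.2 0.4 0.5] w 0.0112 j [-0.01  0.71  0.27  1.64 -0.16  1.81] T [-0.18  0.07 -0.  ]
```

```bash
python3 -m jog '[[[0,0,-0.003,0,0,0],[0,0,-0.003,0,0,0],[0,0,-0.003,0,0,0],[0,0,-0.0025,0,0,0],[0,0,0,0,0,0]]]'; python3 -c "
from h import *
rel()
C=cam('wrist');S=cam('side')
cv2.imwrite('pics/w4.png',np.hstack([cv2.resize(C[0][:,:,::-1][150:400,160:400],(480,500)),cv2.resize(S[0][:,:,::-1][195:275,230:280],(312,500))]))"
```

```text
clock: 5.98
eef_pos: [0.4918, -0.0535, 0.1183]
tool_rot: [0.749, 0.609, -0.243, -0.092]
ft_force: [-0.2, -0.2, -0.1]
grip_width: 0.0111
t6.0 rel mm px,ys,a [ 2.3 -0.1 20.8] rotvec tool deg [-0.  -0.3 29.6] F px,ys,a [ 0.2  0.1 -0.2] w 0.0111 j [-0.01  0.71  0.31  1.67 -0.16  1.81] T [-0.24  0.07 -0.04]
```

View pics/w4.png

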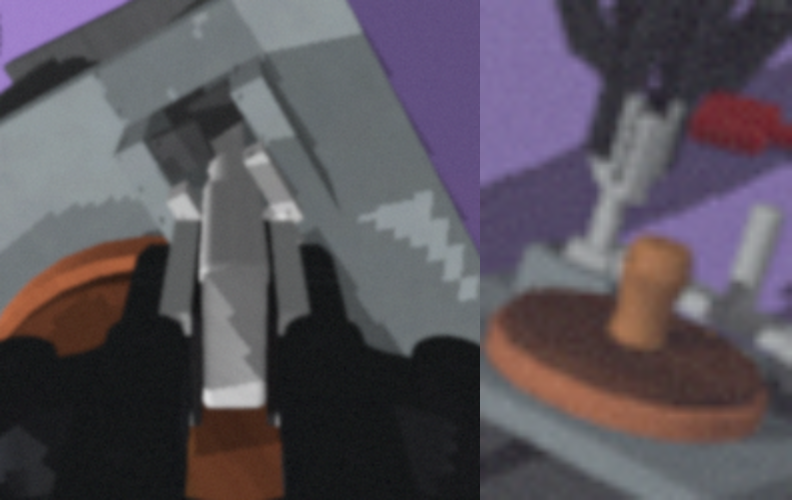

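The pin is firmly gripped and has lifted about 16.8 mm, inside the first free window. Now I'll turn it to about +29 deg and lift past ridge 2.

```bash
python3 -m jog '[[[0,0,0,0,0,-9.8],[0,0,0,0,0,-9.8],[0,0,0,0,0,-9.8],[0,0,0,0,0,-9.8],[0,0,0,0,0,-9.8],[0,0,0,0,0,-9.8],[0,0,0,0,0,0]]]'; python3 -c "
from h import *
rel()"
```

```text
clock: 6.95
eef_pos: [0.4924, -0.0537, 0.1181]
tool_rot: [0.34, 0.904, -0.163, -0.201]
ft_force: [-0.5, 0.0, -0.1]
grip_width: 0.0112
t7.0 rel mm px,ys,a [ 1.8  0.3 20.9] rotvec tool deg [  0.1  -0.4 -31. ] F px,ys,a [ 0.4 -0.2 -0.3] w 0.0112 j [-0.01  0.71  0.31  1.67 -0.16  0.75] T [-0.26 -0.15  0.01]
```

```bash
python3 -m jog '[[[0,0,0,0,0,1],[0,0,-0.003,0,0,0],[0,0,-0.003,0,0,0],[0,0,-0.003,0,0,0],[0,0,-0.003,0,0,0],[0,0,-0.002,0,0,0],[0,0,0,0,0,0]]]'; python3 -c "
from h import *
rel()"
```

```text
clock: 7.82
eef_pos: [0.4997, -0.0513, 0.1311]
tool_rot: [0.351, 0.9, -0.165, -0.199]
ft_force: [-0.8, -0.4, -1.0]
grip_width: 0.0108
t7.8 rel mm px,ys,a [ 1.6  0.3 36. ] rotvec tool deg [  0.   -0.4 -29.6] F px,ys,a [ 0.3  0.1 -1.3] w 0.0108 j [-0.01  0.71  0.35  1.71 -0.16  0.78] T [-0.28 -0.11  0.02]
```

```bash
python3 -m jog '[[[0,0,0.0005,0,0,9.8],[0,0,0,0,0,9.8],[0,0,0,0,0,9.8],[0,0,0,0,0,9.8],[0,0,0,0,0,9.8],[0,0,0,0,0,9.8],[0,0,0,0,0,0]]]'; python3 -c "
from h import *
rel()"
```

```text
clock: 8.7
eef_pos: [0.4985, -0.0502, 0.1309]
tool_rot: [0.757, 0.6, -0.243, -0.09]
ft_force: [-1.4, -0.6, -0.5]
grip_width: 0.0109
t8.7 rel mm px,ys,a [ 2.3 -1.2 35.4] rotvec tool deg [-0.1 -0.2 31. ] F px,ys,a [ 1.1  0.1 -1.2] w 0.0109 j [-0.    0.71  0.35  1.71 -0.16  1.84] T [-0.29  0.18 -0.06]
```

```bash
python3 -m jog '[[[0,0,-0.003,0,0,-1],[0,0,-0.003,0,0,0],[0,0,-0.003,0,0,0],[0,0,-0.003,0,0,0],[0,0,-0.004,0,0,0],[0,0,-0.004,0,0,0],[0,0,-0.005,0,0,0],[0,0,0,0,0,0]]]'; python3 -c "
from h import *
rel()"
```

```text
clock: 9.7
eef_pos: [0.5117, -0.0461, 0.1543]
tool_rot: [0.75, 0.609, -0.241, -0.092]
ft_force: [-0.4, -1.0, -0.0]
grip_width: 0.0109
t9.7 rel mm px,ys,a [ 2.  -1.1 62.6] rotvec tool deg [-0.1 -0.2 29.6] F px,ys,a [ 0.6  0.8 -0.3] w 0.0109 j [ 0.    0.72  0.44  1.78 -0.16  1.82] T [-0.23  0.15  0.02]
```

```bash
python3 -m jog '[[[0,0,-0.005,0,0,0],[0,0,-0.005,0,0,0],[0,0,-0.006,0,0,0],[0,0,-0.006,0,0,0],[0,0,-0.008,0,0,0],[0,0,-0.008,0,0,0],[0,0,-0.008,0,0,0],[0,0,0,0,0,0]]]'; python3 -c "
from h import *
rel()
C=cam('top')
g=cv2.cvtColor(C[0],cv2.COLOR_RGB2HSV)
print([np.round(plane(C,(153.5,218),z),4) for z in (0.035,.07)])
cv2.imwrite('pics/t5.png',np.hstack([cv2.resize(C[0][:,:,::-1][180:300,120:200],(400,600)),cv2.resize(cam('side')[0][:,:,::-1][150:300,190:290],(400,600))]))"
```

```text
clock: 10.7
eef_pos: [0.536, -0.0382, 0.1972]
tool_rot: [0.75, 0.609, -0.24, -0.091]
ft_force: [-0.2, -0.1, -1.4]
grip_width: 0.011
t10.7 rel mm px,ys,a [  1.2  -1.2 112.5] rotvec tool deg [-0.3 -0.2 29.6] F px,ys,a [-0.5  0.1 -1.3] w 0.011 j [ 0.01  0.76  0.61  1.92 -0.15  1.83] T [-0.55  0.31 -0.05]
[array([0.4982, 0.2705, 0.035 ]), array([0.4944, 0.2622, 0.07  ])]
```

View pics/t5.png

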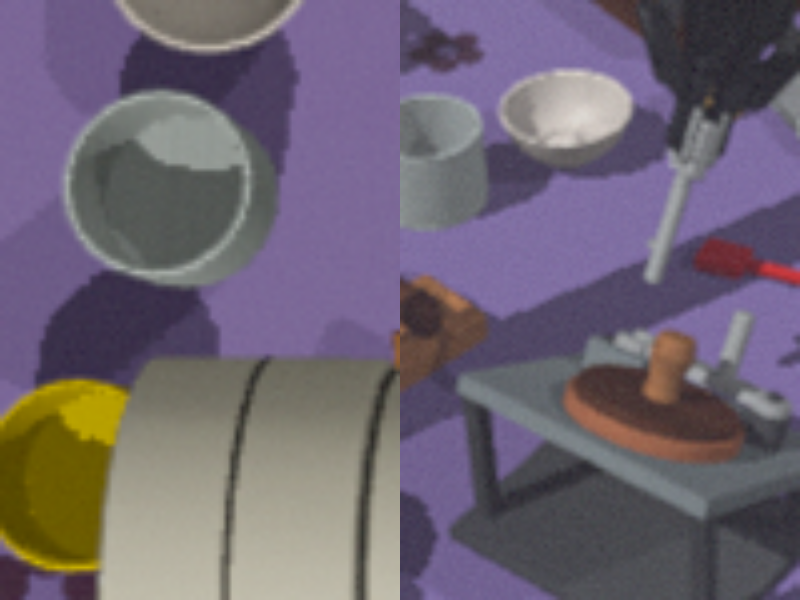

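Left half (top view): the pot's rim ellipse is centred at about full-image (151.2,216.4). Right half (side view): the pin is clear of the keeper, hanging from the gripper with its foot near (253,220).

```bash
python3 - <<'E'
from h import *
np.set_printoptions(precision=4,suppress=True)
T=cam("top");S=cam("side")
def blob(C,x0,x1,y0,y1):
    g=cv2.cvtColor(C[0],cv2.COLOR_RGB2HSV); m=np.zeros(g.shape[:2],np.uint8)
    m[y0:y1,x0:x1]=((g[...,1]<58)[y0:y1,x0:x1])*1
    m=cv2.morphologyEx(m,cv2.MORPH_CLOSE,np.ones((3,3)))
    c=max(cv2.findContours(m,0,1)[0],key=cv2.contourArea); return c
for C,b in((T,(125,182,192,245)),(S,(174,218,168,214))):
    c=blob(C,*b); print("blob",cv2.boundingRect(c),cv2.contourArea(c))
    # predicted silhouette extents for candidates
    from scipy.optimize import least_squares
print("rim top",plane(T,(151.0,216.2),.07))
th=np.linspace(0,2*np.pi,60)
def sil(C,x,y):
    P=[proj(C,[x+.045*np.cos(t),y+.045*np.sin(t),z]) for t in th for z in(0,.07)]
    P=np.array(P); return P.min(0),P.max(0)
for xy in((.498,.268),(.498,.264),(.498,.260)):
    print(xy,sil(T,*xy),sil(S,*xy))
p,r,o=now(); print("foot est", p+r.apply([0,0,.0187+.002+0])  )
E
```

```text
blob (132, 197, 44, 41) 1303.0
blob (174, 173, 39, 35) 881.0
rim top [0.4986 0.2684 0.07  ]
(0.498, 0.268) (array([132.3223, 197.8836]), array([175.5093, 237.4568])) (array([181.0932, 173.2024]), array([211.6017, 207.4874]))
(0.498, 0.264) (array([133.995 , 197.9168]), array([177.0932, 237.488 ])) (array([181.7138, 173.7555]), array([212.2502, 208.1064]))
(0.498, 0.26) (array([135.6676, 197.9499]), array([178.677 , 237.5192])) (array([182.3365, 174.3104]), array([212.9008, 208.7275]))
foot est [ 0.5254 -0.0415  0.1784]
```

```bash
cat >> h.py <<'E'
POT=np.array([.498,.267,.004]); 
def pot(foot_z=None,off=.014,n=8,L=.083):
    u=np.array([np.cos(np.radians(28)),np.sin(np.radians(28)),0])
    _,_,a,px=stand(28,15); F=POT+u*off; 
    if foot_z is not None: F=F+[0,0,foot_z-.004]
    p,r,o=now(); print("now foot",np.round(p-(-r.as_matrix()[:,2])*L-F,4),"F",o["ft_force"])
    return rows(F+a*L,toolR(a,-px),n)
E
python3 -c "
from h import *
pot(.12,n=9)"
```

```text
now foot [-0.0145 -0.3248  0.0044] F [ 0.1821501   0.20184621 -1.57283381]
[[[0.034,-0.009,-0.006,-1.7,0.0,-4.3],[0.035,-0.007,-0.006,-1.7,0.0,-4.3],[0.035,-0.004,-0.006,-1.7,0.0,-4.3],[0.035,-0.001,-0.006,-1.7,0.0,-4.3],[0.035,0.002,-0.006,-1.7,0.0,-4.3],[0.035,0.005,-0.006,-1.7,0.0,-4.3],[0.035,0.008,-0.006,-1.7,0.0,-4.3],[0.034,0.01,-0.005,-1.7,0.0,-4.3],[0.033,0.013,-0.005,-1.7,0.0,-4.3]]]
```

```bash
python3 -m jog '[[[0.034,-0.009,-0.006,-1.7,0,-4.3],[0.035,-0.007,-0.006,-1.7,0,-4.3],[0.035,-0.004,-0.006,-1.7,0,-4.3],[0.035,-0.001,-0.006,-1.7,0,-4.3],[0.035,0.002,-0.006,-1.7,0,-4.3],[0.035,0.005,-0.006,-1.7,0,-4.3],[0.035,0.008,-0.006,-1.7,0,-4.3],[0.034,0.01,-0.005,-1.7,0,-4.3],[0.033,0.013,-0.005,-1.7,0,-4.3],[0,0,0,0,0,0]]]'
python3 -c "
from h import *
pot(.10,n=3)"
```

```text
clock: 12.15
eef_pos: [0.5241, 0.2914, 0.1972]
tool_rot: [0.503, 0.854, -0.115, -0.07]
ft_force: [-0.6, -1.6, -0.9]
grip_width: 0.011
now foot [-0.0057  0.0074  0.0172] F [-0.55863063 -1.64200778 -0.89778496]
[[[-0.003,0.002,0.005,-0.1,0.0,0.3],[-0.003,0.002,0.005,-0.1,0.0,0.3],[-0.003,0.002,0.005,-0.1,0.0,0.3]]]
```

Aligning, then I'll look at the foot against the pot.

```bash
python3 -m jog '[[[-0.003,0.002,0.005,0,0,0.3],[-0.003,0.002,0.005,0,0,0.3],[-0.003,0.002,0.005,0,0,0.3],[0,0,0,0,0,0]]]'
python3 -c "
from h import *
pot(.02,n=5)
T=cam('wrist')[0][:,:,::-1];S=cam('side')[0][:,:,::-1]
cv2.imwrite('pics/p6.png',np.hstack([cv2.resize(T,(480,360)),cv2.resize(S[120:220,160:240],(288,360))]))"
```

```text
clock: 12.65
eef_pos: [0.5304, 0.2803, 0.1788]
tool_rot: [0.512, 0.848, -0.117, -0.069]
ft_force: [0.0, -0.4, -0.8]
grip_width: 0.0107
now foot [ 0.0003 -0.0039  0.0789] F [ 0.0081473  -0.37063566 -0.81906452]
[[[0.001,0.004,0.015,-0.1,0.0,-0.1],[0.001,0.004,0.015,-0.1,0.0,-0.1],[0.001,0.004,0.015,-0.1,0.0,-0.1],[0.001,0.004,0.015,-0.1,0.0,-0.1],[0.001,0.004,0.015,-0.1,0.0,-0.1]]]
```

View pics/p6.png

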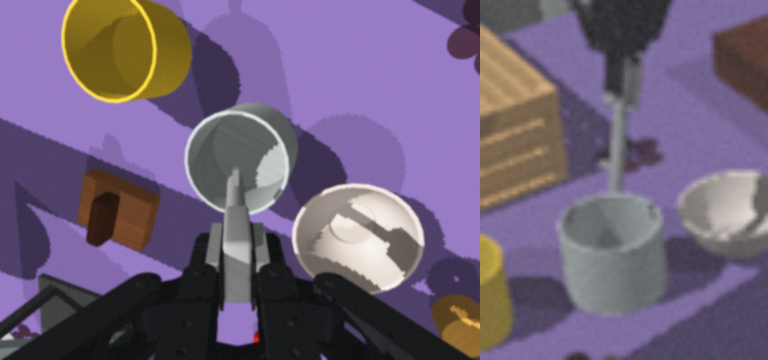

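```bash
python3 - <<'E'
from h import *
np.set_printoptions(precision=4,suppress=True)
S=cam("side");C=cam("wrist");p,r,o=now()
print("foot kin",p+r.apply([0,0,.083]))
print("foot side",plane(S,(197.5,172.5),.098),"wrist",plane(C,(275,200),.098), "tri",tri(S,(197.5,172.5),C,(275,200)))
print("rim wrist",plane(C,(238.5*560/480,162*420/360),.07))
E
```

```text
foot kin [0.5109 0.2709 0.0999]
foot side [0.509  0.2688 0.098 ] wrist [0.506  0.2772 0.098 ] tri (array([0.5084, 0.2744, 0.0946]), np.float64(0.006115677669751509))
rim wrist [0.5014 0.2738 0.07  ]
```

```bash
python3 -m jog '[[[0.001,0.004,0.014,0,0,0],[0.001,0.004,0.014,0,0,0],[0,0.004,0.014,0,0,0],[0,0.004,0.014,0,0,0],[0,0.004,0.014,0,0,0],[0,0,0,0,0,0]]]'
python3 -c "
from h import *
pot(.006,n=5)"
```

```text
clock: 13.6
eef_pos: [0.5289, 0.2835, 0.1004]
tool_rot: [0.511, 0.849, -0.117, -0.07]
ft_force: [-0.0, -0.6, -1.7]
grip_width: 0.0112
now foot [-0.0012 -0.0007  0.0145] F [-0.00210998 -0.60216948 -1.70704604]
[[[0.0,0.001,0.003,-0.1,0.0,-0.0],[-0.0,0.001,0.003,-0.1,0.0,-0.0],[-0.0,0.001,0.003,-0.1,0.0,-0.0],[-0.0,0.001,0.003,-0.1,0.0,-0.0],[-0.0,0.001,0.003,-0.1,0.0,-0.0]]]
```

```bash
python3 -m jog '[[[0,0.001,0.003,0,0,0],[0,0.001,0.003,0,0,0],[0,0.0005,0.003,0,0,0],[0,0.0005,0.002,0,0,0],[0,0,0,0,0,0]]]'; for i in 1; do python3 -m jog '[[[0,0.0005,0.002,0,0,0],[0,0,0,0,0,0]]]'; done
```

```text
clock: 14.22
eef_pos: [0.5299, 0.2839, 0.0899]
tool_rot: [0.511, 0.849, -0.116, -0.069]
ft_force: [-0.1, -0.6, -0.7]
grip_width: 0.0108
clock: 14.48
eef_pos: [0.53, 0.2839, 0.088]
tool_rot: [0.511, 0.849, -0.116, -0.069]
ft_force: [-0.9, -0.2, -0.6]
grip_width: 0.0107
```

```bash
python3 -m jog '[[[0,0.0005,0.002,0,0,0],[0,0,0,0,0,0]]]'
```

```text
clock: 14.72
eef_pos: [0.5303, 0.2841, 0.0865]
tool_rot: [0.512, 0.849, -0.115, -0.068]
ft_force: [-0.2, 0.1, 0.1]
grip_width: 0.0115
```

```bash
python3 -m jog '[[[0,0.0005,0.002,0,0,0],[0,0,0,0,0,0]]]'
```

```text
clock: 14.98
eef_pos: [0.5303, 0.2841, 0.0865]
tool_rot: [0.512, 0.849, -0.115, -0.068]
ft_force: [-0.8, -0.6, -0.3]
grip_width: 0.0109
```

```bash
python3 -m jog '[[[0,0.0005,0.002,0,0,0]]]'
```

```text
clock: 15.1
eef_pos: [0.5305, 0.2842, 0.0859]
tool_rot: [0.512, 0.849, -0.114, -0.068]
ft_force: [-1.5, -0.2, 12.3]
grip_width: 0.0111
```

Contact came at the height of the pot's floor (12 N upward, TCP z about 0.086). Now I'll release and back out along the tool.

```bash
python3 -m jog '[[[0,0,0,0,0,0],[0,0,0,0,0,0],[0,0,0,0,0,0],[0,0,0,0,0,0]]]' 0.045; python3 -m jog '[[[0,0,-0.01,0,0,0],[0,0,-0.02,0,0,0],[0,0,-0.03,0,0,0],[0,0,-0.03,0,0,0],[0,0,0,0,0,0]]]'
python3 -c "
from h import *
T=cam('wrist')[0][:,:,::-1];S=cam('side')[0][:,:,::-1]
cv2.imwrite('pics/p7.png',np.hstack([cv2.resize(T,(480,360)),cv2.resize(S[120:220,160:240],(288,360))]))"
```

```text
clock: 15.6
eef_pos: [0.5305, 0.2842, 0.0849]
tool_rot: [0.512, 0.849, -0.114, -0.068]
ft_force: [-0.5, 0.6, 0.5]
grip_width: 0.0448
clock: 16.23
eef_pos: [0.5524, 0.296, 0.1758]
tool_rot: [0.512, 0.849, -0.114, -0.068]
ft_force: [0.5, 0.3, -0.1]
grip_width: 0.0451
```

View pics/p7.png

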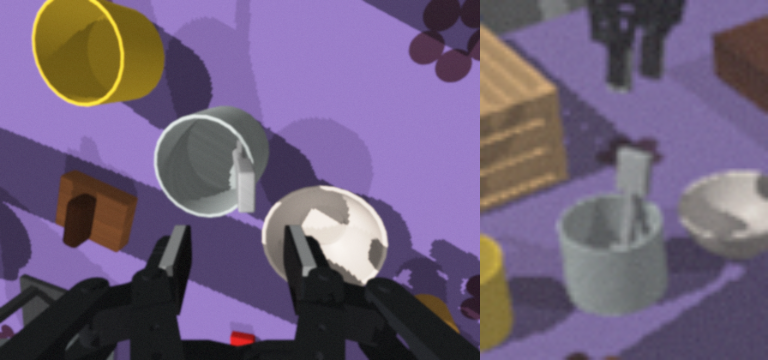

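The pin is in the pot, leaning on its rim, and the pot hasn't moved. Next I'll go to hover above the post.

```bash
cat >> h.py <<'E'
def post(th,da=0,n=4,turn=0.):
    xs,ys,a,px=stand(YAW); t=np.radians(th)
    p=W+.0023*px+ys*(.110-.038*np.cos(t))-px*.038*np.sin(t)+a*(.003-.0187+da)
    return rows(p,Ro.from_matrix(toolR(a,-px))*Ro.from_euler("z",turn,degrees=True),n)
E
python3 -c "
from h import *
post(0,.07,n=11)"
```

```text
[[[-0.032,-0.017,0.006,1.3,0.4,0.9],[-0.033,-0.017,0.006,1.3,0.4,0.9],[-0.033,-0.016,0.006,1.3,0.4,0.9],[-0.033,-0.016,0.006,1.3,0.4,0.9],[-0.033,-0.015,0.006,1.3,0.4,0.9],[-0.034,-0.014,0.007,1.3,0.4,0.9],[-0.034,-0.014,0.007,1.3,0.4,0.9],[-0.034,-0.013,0.007,1.3,0.4,0.9],[-0.034,-0.012,0.007,1.3,0.4,0.9],[-0.035,-0.012,0.007,1.3,0.4,0.9],[-0.035,-0.011,0.007,1.3,0.4,0.9]]]
```

```bash
python3 -m jog '[[[-0.032,-0.017,-0.01,1.3,0.4,0.9],[-0.033,-0.017,0.004,1.3,0.4,0.9],[-0.033,-0.016,0.005,1.3,0.4,0.9],[-0.033,-0.016,0.005,1.3,0.4,0.9],[-0.033,-0.015,0.005,1.3,0.4,0.9],[-0.034,-0.014,0.005,1.3,0.4,0.9],[-0.034,-0.014,0.005,1.3,0.4,0.9],[-0.034,-0.013,0.005,1.3,0.4,0.9],[-0.034,-0.012,0.005,1.3,0.4,0.9],[-0.035,-0.012,0.005,1.3,0.4,0.9],[-0.035,-0.011,0.005,1.3,0.4,0.9],[0,0,0,0,0,0]]]'
python3 -c "
from h import *
rel()
post(0,.05,n=3)"
```

```text
clock: 17.82
eef_pos: [0.534, -0.1221, 0.1794]
tool_rot: [0.572, 0.772, -0.221, -0.168]
ft_force: [-0.0, 0.6, -0.7]
grip_width: 0.0449
t17.8 rel mm px,ys,a [16.1 78.1 83.4] rotvec tool deg [2.3 0.8 0.5] F px,ys,a [-0.5 -0.5 -0.5] w 0.0449 j [-0.11  0.81  0.65  1.93 -0.21  1.22] T [-0.57 -0.01  0.02]
[[[0.002,0.005,0.01,-0.8,-0.3,-0.2],[0.002,0.005,0.01,-0.8,-0.3,-0.2],[0.002,0.005,0.01,-0.8,-0.3,-0.2]]]
```

```bash
python3 -m jog '[[[0.002,0.005,0.01,-0.8,-0.3,-0.2],[0.002,0.005,0.01,-0.8,-0.3,-0.2],[0.002,0.005,0.01,-0.8,-0.3,-0.2],[0,0,0,0,0,0]]]'
python3 -c "
from h import *
rel()
post(0,.0,n=5)
C=cam('wrist');im=C[0][:,:,::-1].copy()
cv2.imwrite('pics/k8.png',im)"
```

```text
clock: 18.32
eef_pos: [0.5265, -0.1141, 0.1414]
tool_rot: [0.568, 0.781, -0.209, -0.155]
ft_force: [0.3, -0.3, -0.2]
grip_width: 0.045
t18.3 rel mm px,ys,a [ 1.2 68.2 48.1] rotvec tool deg [ 0.1  0.1 -0.3] F px,ys,a [-0.3  0.4 -0.1] w 0.045 j [-0.1   0.77  0.49  1.78 -0.2   1.21] T [-0.52  0.03 -0.02]
[[[-0.001,-0.0,0.009,-0.0,-0.0,0.1],[-0.001,-0.0,0.009,-0.0,-0.0,0.1],[-0.001,-0.0,0.009,-0.0,-0.0,0.1],[-0.001,-0.0,0.009,-0.0,-0.0,0.1],[-0.001,-0.0,0.009,-0.0,-0.0,0.1]]]
```

View pics/k8.png

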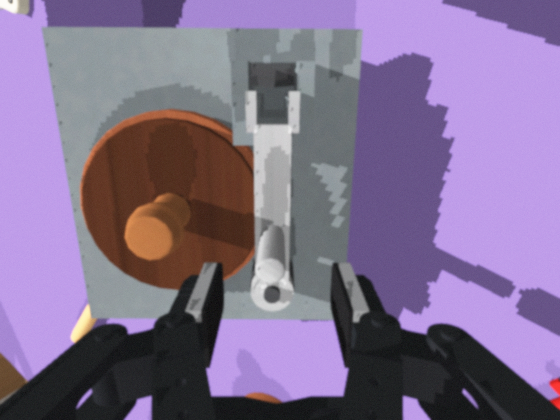

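The post's top is at (270,266), between the jaws at columns 220 and 334, with the handle clear to the left and the fork empty. I'll descend, pinch and swing.

```bash
python3 -m jog '[[[-0.001,-0.0005,0.009,0,0,0],[-0.001,-0.0005,0.009,0,0,0],[-0.001,-0.0005,0.009,0,0,0],[-0.001,-0.0005,0.009,0,0,0],[0,0,0.009,0,0,0],[0,0,0,0,0,0]]]' && python3 -m jog '[[[0,0,0,0,0,0],[0,0,0,0,0,0],[0,0,0,0,0,0],[0,0,0,0,0,0]]]' 0
python3 -c "
from h import *
rel()
for t,u in ((14,8),(28,16)): post(t,0,2,u)"
```

```text
clock: 19.12
eef_pos: [0.5033, -0.1259, 0.1012]
tool_rot: [0.568, 0.781, -0.209, -0.155]
ft_force: [0.3, 0.6, 0.2]
grip_width: 0.0449
clock: 19.62
eef_pos: [0.5035, -0.1259, 0.1017]
tool_rot: [0.568, 0.781, -0.209, -0.154]
ft_force: [-1.2, -0.3, -1.5]
grip_width: 0.0123
t19.6 rel mm px,ys,a [ 3.4 72.4  1. ] rotvec tool deg [ 0.1  0.1 -0.3] F px,ys,a [ 0.3 -0.1 -2. ] w 0.0123 j [-0.12  0.75  0.35  1.65 -0.21  1.19] T [-0.53 -0.04  0.01]
[[[-0.0,0.005,-0.001,-0.1,-0.0,4.2],[-0.0,0.005,-0.001,-0.1,-0.0,4.2]]]
[[[-0.002,0.009,-0.001,-0.1,-0.0,8.2],[-0.001,0.01,-0.001,-0.1,-0.0,8.2]]]
```

```bash
python3 -m jog '[[[-0.0002,0.004,0,0,0,6],[-0.0002,0.004,0,0,0,6],[-0.0002,0.004,0,0,0,6],[-0.0002,0.004,0,0,0,6],[0,0,0,0,0,0]]]'
python3 -c "
from h import *
rel()"
```

```text
clock: 20.25
eef_pos: [0.5175, -0.1254, 0.0939]
tool_rot: [0.721, 0.642, -0.238, -0.106]
ft_force: [0.5, -0.9, 0.0]
grip_width: 0.0118
t20.2 rel mm px,ys,a [-12.2  76.3   1. ] rotvec tool deg [ 0.2 -0.  24.4] F px,ys,a [-0.2  1.   0.1] w 0.0118 j [-0.12  0.79  0.4   1.67 -0.21  1.62] T [-0.59  0.22  0.16]
```

```bash
python3 -m jog '[[[-0.0002,0.0038,0,0,0,5.7],[-0.0002,0.0038,0,0,0,5.7],[-0.0002,0.0038,0,0,0,5.7],[-0.0002,0.0038,0,0,0,5.7],[-0.0002,0.0038,0,0,0,5.7],[-0.0002,0.0038,0,0,0,5.7],[-0.0002,0.0038,0,0,0,5.7],[-0.0002,0.0038,0,0,0,5.7],[-0.0002,0.0038,0,0,0,5.7],[-0.0002,0.0038,0,0,0,5.7],[0,0,0,0,0,0]]]'
python3 -c "
from h import *
rel()"
```

```text
clock: 21.62
eef_pos: [0.5435, -0.1478, 0.0835]
tool_rot: [0.941, 0.217, -0.26, 0.021]
ft_force: [-1.0, -1.8, -0.9]
grip_width: 0.0125
t21.6 rel mm px,ys,a [-32.9 105.5   1. ] rotvec tool deg [ 0.3 -0.1 81.8] F px,ys,a [ 0.8  1.5 -1.6] w 0.0125 j [-0.15  0.86  0.51  1.7  -0.22  2.6 ] T [-0.32  0.54  0.1 ]
```

The keeper has swung about 81 deg. I'll release, back out along the tool and check.

```bash
python3 -m jog '[[[0,0,0,0,0,0],[0,0,0,0,0,0],[0,0,0,0,0,0],[0,0,0,0,0,0]]]' 0.04; python3 -m jog '[[[0,0,-0.02,0,0,0],[0,0,-0.03,0,0,0],[0,0,-0.04,0,0,0],[0,0,-0.04,0,0,0],[0,0,-0.02,0,0,0],[0,0,0,0,0,0]]]'; python3 -m jog '[[[0,0,0,-5,0,-8],[0,0,0,-5,0,-8],[0,0,0,-5,0,-8],[0,0,0,0,0,0]]]'
python3 -c "
from h import *
T=cam('top')[0][:,:,::-1];S=cam('side')[0][:,:,::-1]
a=cv2.resize(T[60:310,110:390],(420,375));b=cv2.resize(S[150:330,150:330],(375,375))
cv2.imwrite('pics/f9.png',np.hstack([a,b]));cv2.imwrite('pics/top9.png',T)"
```

```text
clock: 22.12
eef_pos: [0.5438, -0.1472, 0.084]
tool_rot: [0.94, 0.219, -0.26, 0.021]
ft_force: [0.2, -0.2, -0.2]
grip_width: 0.0402
clock: 22.88
eef_pos: [0.6067, -0.1232, 0.2077]
tool_rot: [0.941, 0.221, -0.254, 0.023]
ft_force: [-0.7, -0.9, -0.5]
grip_width: 0.0404
clock: 23.38
eef_pos: [0.5963, -0.1246, 0.2023]
tool_rot: [0.859, 0.448, -0.232, 0.087]
ft_force: [-0.6, 0.4, 0.5]
grip_width: 0.0402
```

View pics/f9.png

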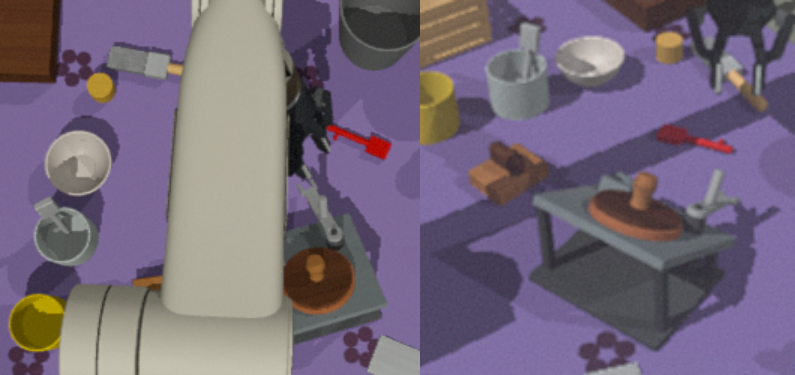

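The keeper has swung well clear of the stamp and hangs down the slope. The pin leans on the pot's rim, the bystanders are in place and the gripper is free in the air, so I'm handing in.

```bash
python3 -c "
from workcell import bot
print(bot.job_done())"
```

```text
the job is handed in; nothing more can be done
None
```

The job is handed in: the pin is out and in the grey pot, and the keeper is swung down so the stamp is free. It took about 23.4 s of the 70 s.

- **Pin:** I worked it past the three ridges by turning it to about -30, +30 and -30 deg while pulling along its axis. Wrist forces read at the end of each step stayed within about 2 N.
- **Pot:** I lowered the pin foot first, leaning 15 deg. I let go only after the foot touched at the height of the pot's floor, where the force read about 12 N.
- **Keeper:** I pinched the post and swung the keeper about 81 deg (1.4 rad), judged from the gripper's travel, then let go and backed off.

**Last checks:** The final pictures show the pin leaning on the pot's rim and the keeper clear of the stamp. The pot is about where it was. The bystanders in view look undisturbed, and the gripper is touching nothing. The jar, the spare stamp and part of the brush were outside the final crops, so I did not check those at the end.

**Disagreements:**
- My first estimate of the wing was about 3.5 mm off sideways. A closer look corrected it before I gripped.
- The stand's direction came out between 16 and 19 deg depending on the method. I used 17.7, which the low forces supported.
- Camera and arm estimates of the foot over the pot differed by up to about 6 mm, within the pot's clearance.
- I viewed about 12 pictures, two over the budget.

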